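# Coasting check of a sharpening stone

### The job

The sharpener's bearing has been greased and needs a coasting check: bring the stone by its black knob to between 10 and 20 turns a minute, either way round, and let go; then, for at least 6 seconds while it coasts untouched at more than 5 turns a minute, follow the knob with the gripper kept over it or open around it, within 25 mm of its centre sideways and no more than 80 mm above its top (measured at the point between the finger pads). After that catch the knob with the fingers, bring the stone to a stop and park it at rest with the knob in line with the steel pointer, then let go. Never spin the stone beyond 30 turns a minute, and leave everything else on the bench where it is.

Things in the scene. Friction and masses are not known exactly. Their poses are not given: they have to be found in the camera images.
- sharpener: Horizontal-wheel knife sharpener, fixed to the bench: grey housing 300 x 300 mm, top 80 mm above the bench. Origin: on the bench under the stone's axle, z up; the axle is this body's z axis. A small steel pointer stands on the middle of its -x side (top 111 mm above the bench). The bearing is so free that fingers opening unevenly can set the stone creeping.
- stone (a joint): Angle (rad) of the round grey stone, 230 mm across, top face 109 mm above the bench, about the upright axle; counter-clockwise from above positive, endless; 0 = knob in line with the pointer. Power is off. It coasts freely: 2.4 kg and 0.016 kg m2 nominal (true: 40 % either way), drag 0.001 N m s plus 0.0004 N m; slows with a time constant of roughly 8 to 20 s.
- knob_top (a point): Centre of the top of the black upright knob on the stone: a cylinder 30 mm across, 50 mm tall (116 to 166 mm above the bench), 90 mm from the axle; nothing else on the stone rises above 121 mm. The knob is a sleeve spinning freely on its pin: gripped at any tool yaw it can be swung round with the yaw unchanged. z is up; x and y turn with the sleeve.
- pointer_tip (a point): Tip of the steel pointer, 126 mm from the axle and 109 mm above the bench, pointing at the axle; the passing knob clears it by 21 mm.
- park (a point): Where the centre of the knob's top is when the knob is parked in line with the pointer: 90 mm from the axle towards the pointer, 166 mm above the bench. Fixed to the housing.
- oil_bottle: Bystander on the bench: amber capped bottle, 52 mm across, 130 mm tall, standing; origin at its underside.
- dressing_block: Bystander on the bench: brick-red dressing block 100 x 45 x 30 mm; origin at its underside.
- mug: Bystander on the bench: white mug, 76 mm across, 85 mm tall; origin at its underside.
- screwdriver: Bystander on the bench: screwdriver lying flat; origin at its underside.

How it is judged (in metres and radians):
On the way, in this order (a step that is already met when the one before it is completed fails the run):
1. the stone coasts untouched at 5 to 21 turns a minute with the gripper following the knob for 6 s ((velocity of joint stone between 0.5 and 2.2 rad/s or velocity of joint stone between -2.2 and -0.5 rad/s) and horizontal distance between the grasp point and knob_top below 0.025 m and z of the grasp point in the frame of knob_top between -0.05 and 0.08 m and contact force between each of the arm, the fingers and sharpener below 0.3 N), for 6 s.
2. the knob is caught between the fingers and the stone stopped (contact force between the fingers and sharpener above 2 N and horizontal distance between the grasp point and knob_top below 0.025 m and velocity of joint stone between -0.25 and 0.25 rad/s), for 0.2 s.
At the end, for the whole second after the job is handed in: the knob within 18 mm of its place in line with the pointer, the stone at rest (under 0.06 rad/s) and let go, every bystander within 30 mm of where it was (horizontal distance between knob_top and park below 0.018 m and velocity of joint stone between -0.06 and 0.06 rad/s and distance of each of oil_bottle, dressing_block, mug, screwdriver from where it was at the start of the episode below 0.03 m); the robot touches nothing.
It fails at once if the stone spins faster than 30 turns a minute (velocity of joint stone above 3.2 rad/s or velocity of joint stone below -3.2 rad/s).
It fails at once if a bystander is shoved away (distance of any of oil_bottle, dressing_block, mug, screwdriver from where it was at the start of the episode above 0.04 m).
It also fails if it takes over 70 s, if anything falls off the work surface, if the arm or the gripper's body presses on something with over 40 N, if the wrist force passes 120 N, or if a joint passes its speed limit or range.

### The arm

A 7-joint arm with a two-finger parallel gripper is mounted at the origin on the work surface. World frame = base frame: x ahead of the robot, y to its left, z up, the work surface at z = 0. Lengths are in m, angles in degrees, forces in N, time in s.
With the tool pointing down it reaches from about 0.425 to 0.875 m from the base axis. Payload 4.7 kg.
Tool frame: the origin (TCP) lies at the centre of the arm's flange, where the gripper is bolted on; the fingertips stand 182 mm ahead of it and the grasp point (between the pads) lies 164 mm ahead of it; z points along the fingers, x is the direction in which the jaws open and shut, and the axes are right-handed (so a half turn about z gives the same grasp; the last joint's range is limited). The gripper opens to 87 mm and grips with 3 to 60 N. Pads are 19 mm wide; open, the fingers measure 117 mm over their backs; the gripper's body (75 mm by 190 mm) begins 51 mm behind the grasp point.
Start: joints at [69.792, 18.392, -4.016, 83.108, 1.295, 78.541, -3.26], TCP at [0.233, -0.607, 0.405] pointing down, gripper open.
Joint ranges: [-163.93, 163.93], [-17.29, 119.83], [-79.2, 71.16], [3.27, 140.29], [-89.18, 269.18], [5.43, 117.66], [-154.24, 154.24]. Speed limits (degrees/s): [147.25, 147.25, 180, 180, 180, 180, 180].

### API

Orientations are given as [roll, pitch, yaw] about the fixed x, y, z axes, in that order (R = Rz(yaw) Ry(pitch) Rx(roll)).
In Python, from cell import env gives the robot as it stands. The module is installed in compiled form; this text tells all that it offers.
- The arm moves only by the tool carry_out, never from a script. Its argument "increments" is a list of rows, each a list of 5 numbers: the shift along the world's x, y, z in m, then the turn about the world's z in degrees, then the gripper's target within -1 to 1 (shut at 1, half-way at 0, fully open at -1). In form: [[dx, dy, dz, spin, jaw], ...]. A call has 1 to 20 rows; each row is the pose to reach, as a shift and turn from the pose commanded when the call began; what a row does not reach only later rows make up. A row lasts 1/10 s, in which the tool goes at most 50 mm and 8.59 degrees, less where a joint would pass 70% of its speed; a pose out of reach is approached as far as the arm can. A call with a gripper value outside its range is refused whole. The fingers move at their own pace and stop on an object; "grip_force" is the grip in N (left out, the last holds). Time passes only in rows, so rows that repeat a pose let the fingers close. It gives the time, the measured TCP pose, the force and the opening at its end, in the units of the state.
- env.get_obs(): the state, without advancing time (a new reading comes with each control period).
- env.read_camera(name): name is "side" or "top" or "wrist"; returns (picture, depth): 384x512x3 uint8, red, green, blue; 384x512 float32, m along the optical axis (not along the pixel's ray), 0 where there is no reading.
- env.get_calibration(name): a dict with "K" (3x3 intrinsics, pixels), "camera_from_world" (4x4, takes a point from world to camera coordinates); the wrist camera has in their place "T_tool_cam" (4x4, takes a point from camera to tool coordinates, whose origin is the TCP and whose axes are the tool frame's). Camera axes: x right, y down, z forward; pixel columns grow to the right and rows downward; lengths in m; the calibration is good to about 2 mm. A picture is of the moment at which its call begins: read the wrist's pose just before it. get_calibration takes no time and is no camera call.
- env.sign_off(): hands the job in, once; it reports no verdict.
The state is a dict: "time_s": time; "qpos": joint angles; "joint_velocities": joint speeds; "effort": joint torques, N m; "tool_pos": TCP position; "tool_rot": TCP orientation; "force": force on the tool from outside, world axes, zero at the start; "wrist_torque": the same for the moment, N m; "grip_width": finger opening in m.
Only numpy, scipy, OpenCV 4.12 (cv2) and the standard library are available. Lean on these libraries where they do the work, as an engineer would, in place of code of your own. Each camera call takes 0.05 s, during which the arm holds its last target.

## Working session

There is one attempt and no reset: what is moved stays moved. The work goes in short steps, Python scripts to look and compute and a tool call to move; the robot and the scene stay as the last step left them, time stands still between calls to the robot, and variables do not carry over. Pictures are saved under pics/ and viewed, and the job is handed in when it is done.

Besides the shell and the picture viewer there is one more tool, called after "Emit:" as name([rows], argument=value, ...), one row to a line, values as JSON. carry_out: Moves the arm, as the interface text tells. Its arguments: {"type":"object","properties":{"increments":{"type":"array"},"grip_force":{"type":"number"}},"required":["increments"]}

```bash
mkdir -p pics
python3 - <<'E'
from cell import env
import cv2,numpy as np
o=env.get_obs();print({k:np.round(v,3).tolist() for k,v in o.items()})
for n in("side","top","wrist"):
    p,d=env.read_camera(n);np.savez(f"pics/{n}0.npz",p=p,d=d)
    cv2.imwrite(f"pics/{n}0.png",p[:,:,::-1])
    c=env.get_calibration(n);print(n,{k:np.round(v,3).tolist() for k,v in c.items()})
E
```

```text
{'time_s': 0.0, 'qpos': [69.791, 18.441, -4.016, 83.174, 1.295, 78.538, -3.259], 'joint_velocities': [0.108, 0.112, 0.048, -0.04, -0.003, -0.101, -0.039], 'effort': [0.0, -49.128, -0.404, -31.252, -0.064, 0.044, 0.0], 'tool_pos': [0.233, -0.607, 0.404], 'tool_rot': [179.994, 0.108, -68.98], 'force': [0.639, -0.332, -0.446], 'wrist_torque': [-0.033, -0.058, 0.032], 'grip_width': 0.087}
side {'K': [[474.175, 0.0, 241.253], [0.0, 474.175, 196.332], [0.0, 0.0, 1.0]], 'camera_from_world': [[-0.895, -0.446, 0.019, 0.543], [-0.348, 0.67, -0.656, 0.264], [0.28, -0.593, -0.755, 1.097], [0.0, 0.0, 0.0, 1.0]]}
top {'K': [[361.673, 0.0, 255.655], [0.0, 361.673, 187.282], [0.0, 0.0, 1.0]], 'camera_from_world': [[0.016, -0.999, -0.027, 0.042], [-0.981, -0.01, -0.195, 0.601], [0.194, 0.03, -0.981, 0.9], [0.0, 0.0, 0.0, 1.0]]}
wrist {'K': [[309.037, 0.0, 256.678], [0.0, 309.037, 197.083], [0.0, 0.0, 1.0]], 'T_tool_cam': [[1.0, 0.001, -0.0, -0.0], [-0.001, 0.962, 0.273, -0.076], [0.0, -0.273, 0.962, 0.02], [0.0, 0.0, 0.0, 1.0]]}
```

View pics/side0.png

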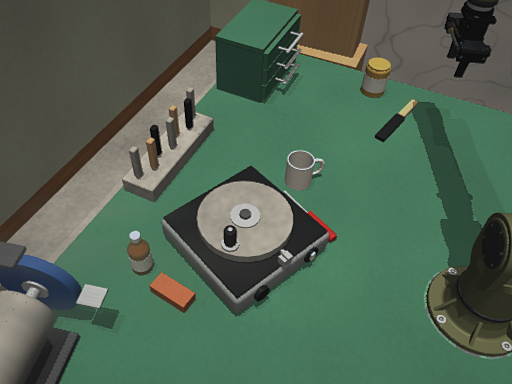

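View pics/top0.png

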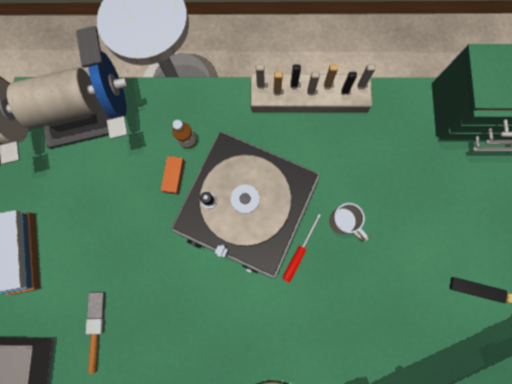

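View pics/wrist0.png

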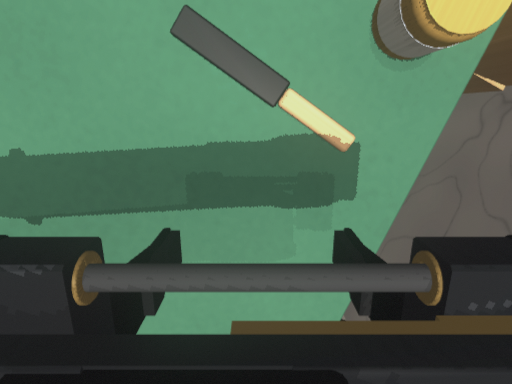

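The top view shows the hub at about (245,199), the knob at about (207,199) and the pointer at about (221,251). The bottle, block, mug and screwdriver stand around the housing. I'll enlarge and measure.

```bash
cat > h.py <<'E'
import numpy as np,cv2
from cell import env
def ray(n,u,v,z):
    c=env.get_calibration(n);K=c["K"];T=np.linalg.inv(c["camera_from_world"])
    d=T[:3,:3]@np.linalg.solve(K,[u,v,1.]);o=T[:3,3];return o+d*(z-o[2])/d[2]
def proj(n,P):
    c=env.get_calibration(n);q=c["camera_from_world"]@np.append(P,1);q=c["K"]@q[:3];return q[:2]/q[2]
def xyz(n,d):
    c=env.get_calibration(n);K=c["K"];T=np.linalg.inv(c["camera_from_world"])
    v,u=np.mgrid[:384,:512];P=np.stack([(u-K[0,2])/K[0,0]*d,(v-K[1,2])/K[1,1]*d,d],-1)
    return P@T[:3,:3].T+T[:3,3]
E
python3 - <<'E'
from h import *
for n,(a,b,c,e) in {"top":(160,120,330,290),"side":(150,160,350,310)}.items():
    z=np.load(f"pics/{n}0.npz");p=z["p"]
    cv2.imwrite(f"pics/{n}0c.png",cv2.resize(p[b:e,a:c,::-1],None,fx=4 if n=="side" else 3.5,fy=4 if n=="side" else 3.5,interpolation=cv2.INTER_CUBIC))
    X=xyz(n,z["d"])
    # knob: dark points 0.14<z<0.175
    m=(X[...,2]>.15)&(X[...,2]<.175)&(z["d"]>0)&(X[...,0]>.3)&(X[...,0]<.9)&(abs(X[...,1])<.3)
    m2=(X[...,2]>.104)&(X[...,2]<.114)&(z["d"]>0)&(X[...,0]>.3)&(X[...,0]<.9)&(abs(X[...,1])<.3)
    for mm in(m,m2):
        k,l,s,ce=cv2.connectedComponentsWithStats(mm.astype(np.uint8))
        for i in range(1,k):
            if s[i,4]>8: print(n,s[i],ce[i].round(1),np.median(X[l==i],0).round(4),X[l==i].min(0).round(3),X[l==i].max(0).round(3))
print(ray("top",245,199,.12),ray("top",207,198,.166),ray("top",221,247,.109))
E
```

```text
top [256  65   8   7  43] [259.5  67.8] [0.8918 0.0412 0.1554] [0.885 0.033 0.152] [0.9   0.051 0.158]
top [292  65   9   6  47] [296.2  67.7] [ 0.8925 -0.0504  0.1554] [ 0.886 -0.061  0.15 ] [ 0.9   -0.041  0.158]
top [329  65   9   7  47] [333.3  67.8] [ 0.8921 -0.1444  0.155 ] [ 0.885 -0.155  0.151] [ 0.9   -0.134  0.159]
top [366  65   9   7  48] [370.2  68. ] [ 0.8914 -0.2367  0.1547] [ 0.885 -0.248  0.15 ] [ 0.9   -0.227  0.159]
top [274  72   9   7  57] [277.9  74.9] [ 0.8729 -0.0048  0.155 ] [ 0.866 -0.015  0.15 ] [0.882 0.005 0.159]
top [311  72   9   7  52] [314.9  74.7] [ 0.8731 -0.0983  0.1547] [ 0.866 -0.109  0.15 ] [ 0.881 -0.088  0.16 ]
top [348  72   9   7  54] [352.2  74.8] [ 0.8729 -0.1912  0.1554] [ 0.867 -0.202  0.15 ] [ 0.881 -0.182  0.158]
top [200 192  13  13 127] [205.8 197.8] [0.5526 0.1635 0.1658] [0.54  0.151 0.151] [0.568 0.178 0.17 ]
top [326  75   9   5  19] [329.4  78.1] [ 0.8874 -0.1415  0.1097] [ 0.885 -0.154  0.104] [ 0.899 -0.134  0.114]
top [361  75   9   5  17] [364.9  77.9] [ 0.8871 -0.2354  0.1093] [ 0.886 -0.247  0.105] [ 0.897 -0.227  0.114]
t
[... 2030 characters left out ...]
1 -0.0475  0.1089] [ 0.887 -0.055  0.104] [ 0.89  -0.042  0.114]
side [148 151   9   7  25] [152.4 154.5] [0.8704 0.003  0.1102] [ 0.867 -0.011  0.104] [0.884 0.009 0.114]
side [133 159   8   7  24] [137.1 162.8] [0.8891 0.047  0.1094] [0.885 0.031 0.105] [0.898 0.053 0.114]
side [ 197  181   97   78 5113] [245.7 218.4] [0.5516 0.0819 0.1099] [ 0.448 -0.041  0.104] [0.676 0.191 0.114]
side [132 240  10   7  29] [136.8 243.6] [0.7423 0.2599 0.1071] [0.737 0.243 0.104] [0.756 0.265 0.114]
side [281 249  12  12  68] [285.6 254.5] [0.4334 0.1319 0.1099] [0.419 0.118 0.104] [0.447 0.14  0.114]
[0.55887002 0.07421071 0.12      ] [0.55267599 0.16088036 0.166     ] [0.44131671 0.13096318 0.109     ]
```

```bash
ls pics
```

```text
side0.npz
side0.png
side0c.png
top0.npz
top0.png
top0c.png
wrist0.npz
wrist0.png
```

View pics/top0c.png

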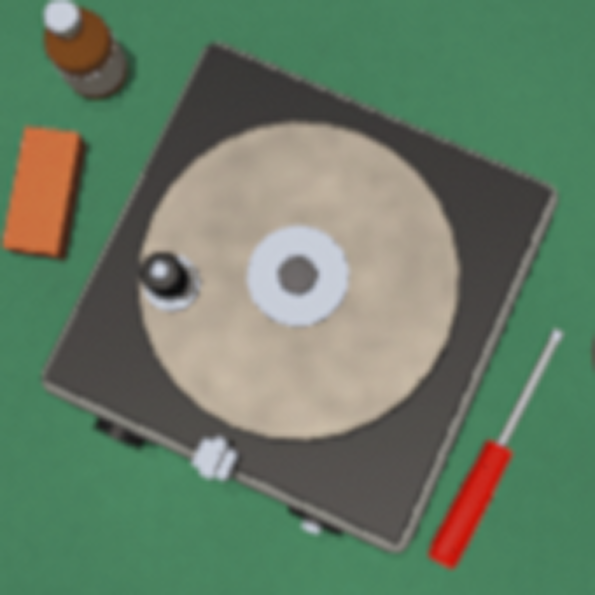

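View pics/side0c.png

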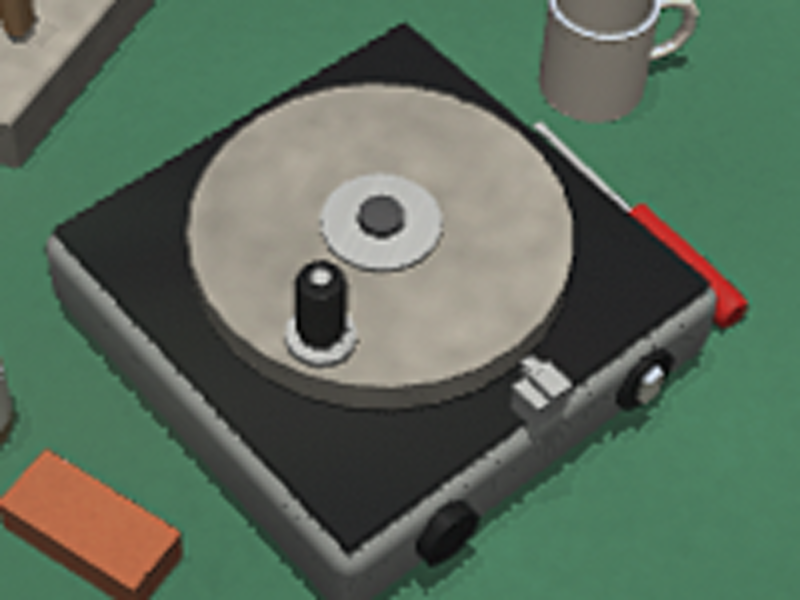

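Run:
```python
from h import *
for n in("top","side"):
    z=np.load(f"pics/{n}0.npz");X=xyz(n,z["d"]);d=z["d"]
    m=(X[...,2]>.102)&(X[...,2]<.116)&(np.hypot(X[...,0]-.56,X[...,1]-.075)<.125)&(d>0)
    P=X[m];(cx,cy),r=cv2.minEnclosingCircle(P[:,:2].astype(np.float32));print(n,"stone",cx,cy,r)
    m=(X[...,2]>.074)&(X[...,2]<.086)&(np.hypot(X[...,0]-.56,X[...,1]-.075)<.24)&(d>0)
    k,l,s,c=cv2.connectedComponentsWithStats(m.astype(np.uint8));i=1+np.argmax(s[1:,4])
    print("housing",cv2.minAreaRect(X[l==i][:,:2].astype(np.float32)))
    m=(X[...,2]>.160)&(X[...,2]<.175)&(d>0)&(np.hypot(X[...,0]-.56,X[...,1]-.075)<.13)
    print("knob",cv2.minEnclosingCircle(X[m][:,:2].astype(np.float32)),X[m][:,2].max())
```

```text
top stone 0.5612149238586426 0.07604735344648361 0.11497385054826736
housing ((0.5606265068054199, 0.07613213360309601), (0.285446435213089, 0.28662481904029846), 66.24032592773438)
knob ((0.5541979074478149, 0.1655188649892807), 0.013986042700707912) 0.17010429556311402
side stone 0.5562360882759094 0.07659941911697388 0.12066085636615753
housing ((0.5588788390159607, 0.07620428502559662), (0.2885280251502991, 0.2948387563228607), 66.89806365966797)
knob ((0.5541858077049255, 0.16630980372428894), 0.01467007864266634) 0.16985806509040846
```

Two cameras agree, and the dimensions check out:

| Item | Measured | Check |
|---|---|---|
| Axle | about (0.560, 0.076) | – |
| Knob | (0.554, 0.166), bearing 94° | 90 mm from the axle |
| Housing yaw | -23.5° | pointer bearing 156.5° |
| Park | about (0.4775, 0.112) | – |

I'll move over the knob with the jaws radial at park, yaw -23.5°.

Emit:
carry_out([
  [0.02,0.02,0,5,-1],
  [0.05,0.05,0,12,-1],
  [0.085,0.085,0,20,-1],
  [0.12,0.12,0,28,-1],
  [0.155,0.155,0,36,-1],
  [0.19,0.19,0,44,-1],
  [0.225,0.225,0,45.5,-1],
  [0.255,0.26,0,45.5,-1],
  [0.28,0.3,0,45.5,-1],
  [0.295,0.345,0,45.5,-1],
  [0.3,0.392,0,45.5,-1],
  [0.305,0.44,0,45.5,-1],
  [0.308,0.488,0,45.5,-1],
  [0.31,0.536,0,45.5,-1],
  [0.312,0.584,0,45.5,-1],
  [0.315,0.63,0,45.5,-1],
  [0.318,0.675,0,45.5,-1],
  [0.32,0.715,0,45.5,-1],
  [0.321,0.75,0,45.5,-1],
  [0.321,0.773,0,45.5,-1],
])

```text
time_s: 2.15
tool_pos: [0.5534, 0.1695, 0.4047]
tool_rot: [-179.9, 0.0, -23.3]
force: [-0.1, 0.0, 0.5]
grip_width: 0.0872
```

Run:
```python
from h import *
o=env.get_obs();print({k:np.round(v,4).tolist() for k,v in o.items() if k in("time_s","qpos","tool_pos","tool_rot","force")})
p,d=env.read_camera("wrist");np.savez("pics/w1.npz",p=p,d=d,pos=o["tool_pos"],rot=o["tool_rot"]);cv2.imwrite("pics/w1.png",p[:,:,::-1])
```

```text
{'time_s': 2.15, 'qpos': [15.8765, 13.5278, -41.257, 92.4539, 9.0212, 77.4343, -49.8438], 'tool_pos': [0.5534, 0.1695, 0.4047], 'tool_rot': [-179.9442, 0.0441, -23.2845], 'force': [-0.082, 0.0124, 0.4847]}
```

View pics/w1.png

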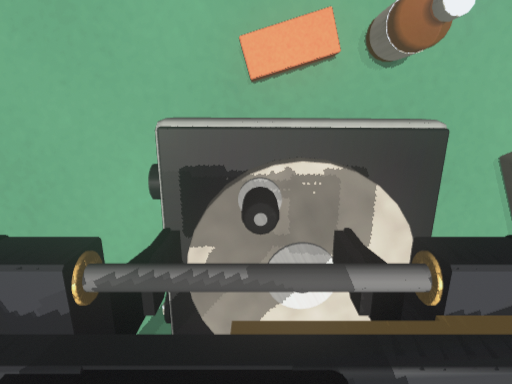

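The wrist view shows the knob top at about (260,219), nearly centred between the fingers, with the stone behind. I'll write a knob locator using the wrist depth.

```bash
cat >> h.py <<'E'
from scipy.spatial.transform import Rotation as Ro
from scipy.optimize import least_squares
AX=np.array([.560,.076]);PB=156.5
def wxyz(d,pos,rot):
    c=env.get_calibration("wrist");K=c["K"];T=c["T_tool_cam"]
    v,u=np.mgrid[:384,:512];P=np.stack([(u-K[0,2])/K[0,0]*d,(v-K[1,2])/K[1,1]*d,d],-1)
    P=P@T[:3,:3].T+T[:3,3];R=Ro.from_euler("xyz",rot,degrees=True).as_matrix()
    return P@R.T+np.array(pos), P
def knob(d,pos,rot,p=None):
    W,T=wxyz(d,pos,rot)
    r=np.hypot(W[...,0]-AX[0],W[...,1]-AX[1])
    m=(d>0)&(W[...,2]>.124)&(W[...,2]<.163)&(r>.065)&(r<.115)
    # exclude fingers: |tool x| beyond pads
    m&=(np.abs(T[...,0])<.040)&(T[...,2]>.10)
    if p is not None: m&=(p.max(-1)<90)
    k,l,s,c=cv2.connectedComponentsWithStats(m.astype(np.uint8))
    if k<2:return None
    i=1+np.argmax(s[1:,4]);Q=W[l==i]
    c0=Q[:,:2].mean(0)
    f=lambda x:np.hypot(Q[:,0]-x[0],Q[:,1]-x[1])-.015
    cam=W[0,0]*0; 
    s=least_squares(f,c0+.01*(np.array(pos)[:2]-c0)/1e-1*0+c0*0,loss="soft_l1",f_scale=.002)
    x=s.x
    return x,len(Q),np.sqrt(np.mean(s.fun**2)),np.hypot(*(x-AX)),np.degrees(np.arctan2(*(x-AX)[::-1]))
E
python3 - <<'E'
from h import *
z=np.load("pics/w1.npz");print(knob(z["d"],z["pos"],z["rot"],z["p"]))
W,T=wxyz(z["d"],z["pos"],z["rot"])
m=(W[...,2]>.163)&(W[...,2]<.175)&(z["d"]>0)&(abs(W[...,0]-.55)<.05)&(abs(W[...,1]-.16)<.05);print(m.sum(),cv2.minEnclosingCircle(W[m][:,:2].astype(np.float32)),W[219,260],W[210:228:4,260])
E
```

```text
(array([0.55407711, 0.16503368]), 505, np.float64(0.0004815351709323697), np.float64(0.08923046678416931), np.float64(93.80594590717071))
919 ((0.5543264150619507, 0.16582290828227997), 0.013667849823832512) [0.55459733 0.16616669 0.16736008] [[0.55727574 0.17243911 0.16666999]
 [0.55595226 0.1693113  0.16588637]
 [0.55474319 0.16647773 0.16611401]
 [0.55354871 0.16368235 0.16649727]
 [0.55233118 0.16082963 0.16675363]]
```

Both views agree on the knob: (0.554, 0.1655). I'll descend around it, open.

Emit:
carry_out([
  [0,0,-0.02,0,-1],
  [0,0,-0.045,0,-1],
  [0,0,-0.07,0,-1],
  [0,0,-0.085,0,-1],
  [0,0,-0.09,0,-1],
  [0,0,-0.09,0,-1],
  [0,0,-0.09,0,-1],
])

```text
time_s: 2.9
tool_pos: [0.5545, 0.1664, 0.3159]
tool_rot: [-179.9, -0.1, -23.5]
force: [-1.6, -1.3, -0.3]
grip_width: 0.087
```

```bash
cat >> h.py <<'E'
def look(tag,save=True):
    o=env.get_obs();p,d=env.read_camera("wrist")
    np.savez(f"pics/{tag}.npz",p=p,d=d,pos=o["tool_pos"],rot=o["tool_rot"]);cv2.imwrite(f"pics/{tag}.png",p[:,:,::-1])
    k=knob(d,o["tool_pos"],o["tool_rot"],p)
    print("t",o["time_s"],"pos",np.round(o["tool_pos"],4),"rot",np.round(o["tool_rot"],1),"F",np.round(o["force"],1),"w",round(o["grip_width"],4))
    print("knob",None if k is None else [np.round(q,4) for q in k]);return o,k
E
python3 -c "
from h import *
look('w2')"
```

```text
t 2.9 pos [0.5545 0.1664 0.3159] rot [-1.799e+02 -1.000e-01 -2.350e+01] F [-1.6 -1.3 -0.3] w 0.087
knob [array([0.5541, 0.1651]), np.int64(1583), np.float64(0.0004), np.float64(0.0893), np.float64(93.7803)]
```

View pics/w2.png

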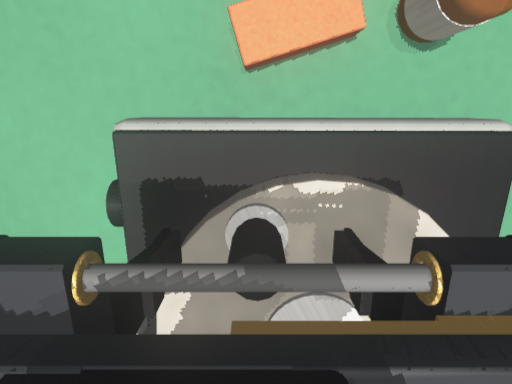

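Emit:
carry_out([
  [0,0,0,0,1],
  [0,0,0,0,1],
  [0,0,0,0,1],
  [0,0,0,0,1],
  [0,0,0,0,1],
  [0,0,0,0,1],
], grip_force=15)

```text
time_s: 3.55
tool_pos: [0.5541, 0.1662, 0.3148]
tool_rot: [180.0, -0.0, -23.5]
force: [-0.3, -0.4, 0.7]
grip_width: 0.0468
```

Run:
```python
from h import *
o=env.get_obs();print(np.round(o["tool_pos"],4),np.round(o["force"],1),o["grip_width"])
w=1.6;T=1.5
t0=np.radians(94);P=lambda a:.09*np.array([np.cos(a),np.sin(a)])
f=lambda t: (w*(t/2-T/(2*np.pi)*np.sin(np.pi*t/T)) if t<T else w*(t-T/2))
print([[*map(float,np.round(P(t0+f(.1*i))-P(t0),4)),0,0,1] for i in range(1,21)]);print(94+np.degrees(f(2)))
```

```text
[0.5541 0.1662 0.3148] [-0.3 -0.4  0.7] 0.046811283041075104
[[-0.0001, -0.0, 0, 0, 1], [-0.0004, -0.0, 0, 0, 1], [-0.0014, -0.0001, 0, 0, 1], [-0.0032, -0.0003, 0, 0, 1], [-0.0062, -0.0006, 0, 0, 1], [-0.0104, -0.0013, 0, 0, 1], [-0.016, -0.0026, 0, 0, 1], [-0.0229, -0.0046, 0, 0, 1], [-0.031, -0.0078, 0, 0, 1], [-0.0399, -0.0125, 0, 0, 1], [-0.0493, -0.019, 0, 0, 1], [-0.0586, -0.0274, 0, 0, 1], [-0.0672, -0.0378, 0, 0, 1], [-0.0744, -0.0498, 0, 0, 1], [-0.0797, -0.0631, 0, 0, 1], [-0.0828, -0.0771, 0, 0, 1], [-0.0837, -0.0915, 0, 0, 1], [-0.0823, -0.1058, 0, 0, 1], [-0.0786, -0.1197, 0, 0, 1], [-0.0727, -0.1329, 0, 0, 1]]
208.59155902616465
```

Emit:
carry_out([
  [0,0,0,0,1],
  [0,0,0,0,1],
  [0,0,0,0,1],
  [0,0,0,0,1],
  [0,0,0,0,1],
])

```text
time_s: 4.05
tool_pos: [0.5541, 0.1661, 0.3148]
tool_rot: [180.0, -0.0, -23.5]
force: [0.5, 0.1, -0.6]
grip_width: 0.0293
```

Emit:
carry_out([
  [0,0,0,0,1],
  [-0.0005,0,0,0,1],
  [-0.0015,0,0,0,1],
  [-0.003,0,0,0,1],
  [-0.006,-0.0005,0,0,1],
  [-0.0105,-0.0015,0,0,1],
  [-0.016,-0.0025,0,0,1],
  [-0.023,-0.0045,0,0,1],
  [-0.031,-0.008,0,0,1],
  [-0.04,-0.0125,0,0,1],
  [-0.0495,-0.019,0,0,1],
  [-0.0585,-0.0275,0,0,1],
  [-0.067,-0.038,0,0,1],
  [-0.0745,-0.05,0,0,1],
  [-0.0795,-0.063,0,0,1],
  [-0.083,-0.077,0,0,1],
  [-0.0835,-0.0915,0,0,1],
  [-0.0825,-0.106,0,0,1],
  [-0.0785,-0.1195,0,0,1],
  [-0.0725,-0.133,0,0,1],
])

```text
time_s: 6.05
tool_pos: [0.4814, 0.0333, 0.3148]
tool_rot: [-179.9, -0.0, -23.4]
force: [5.0, 1.5, -5.0]
grip_width: 0.0296
```

Run:
```python
from h import *
o=env.get_obs();q=np.array(o["tool_pos"][:2])-AX
print(np.round(o["tool_pos"],4),np.round(o["force"],1),o["grip_width"],np.hypot(*q),np.degrees(np.arctan2(q[1],q[0]))%360,o["joint_velocities"])
w=1.6
for tau in(8,12,20):
    t=np.arange(1,21)*.1; tr=.15
    th=np.where(t<tr,w*t, w*tr+ (w+.025*tau)*tau*(1-np.exp(-(t-tr)/tau))-.025*tau*(t-tr))
    print(tau,np.round(np.degrees(th)[[9,19]],1))
tau=12
print([[*map(float,np.round(.09*np.array([np.cos(np.radians(208.6)+a)-np.cos(np.radians(208.6)),np.sin(np.radians(208.6)+a)-np.sin(np.radians(208.6))]),4))] for a in (w*t if 0 else np.where(t<tr,w*t, w*tr+ (w+.025*tau)*tau*(1-np.exp(-(t-tr)/tau))-.025*tau*(t-tr)))])
```

```text
[0.4814 0.0333 0.3148] [ 5.   1.5 -5. ] 0.029633551138598314 0.08943517370430602 208.4832657865348 [ 7.24346373  7.39668134  7.5010063  -6.73929832  4.26794941 -0.29151837
 13.26044479]
8 [ 87.2 162.9]
12 [ 88.5 168.6]
20 [ 89.5 173.4]
[[0.0079, -0.012], [0.0176, -0.0227], [0.0287, -0.0315], [0.041, -0.0385], [0.054, -0.0434], [0.0676, -0.0462], [0.0812, -0.0469], [0.0947, -0.0455], [0.1077, -0.0422], [0.12, -0.0371], [0.1312, -0.0302], [0.1413, -0.0219], [0.1499, -0.0124], [0.157, -0.0018], [0.1625, 0.0096], [0.1664, 0.0215], [0.1685, 0.0337], [0.169, 0.0459], [0.1678, 0.058], [0.165, 0.0697]]
```

Emit:
carry_out([
  [0.008,-0.012,0,0,-1],
  [0.0175,-0.0225,0,0,-1],
  [0.0285,-0.0315,0,0,-1],
  [0.041,-0.0385,0,0,-1],
  [0.054,-0.0435,0,0,-1],
  [0.0675,-0.046,0,0,-1],
  [0.081,-0.047,0,0,-1],
  [0.0945,-0.0455,0,0,-1],
])

```text
time_s: 6.85
tool_pos: [0.5774, -0.0126, 0.3145]
tool_rot: [-180.0, 0.0, -23.5]
force: [0.4, 0.2, 0.4]
grip_width: 0.0835
```

```bash
python3 -c "
from h import *
o,k=look('w3');q=np.array(o['tool_pos'][:2])-AX;print(np.degrees(np.arctan2(q[1],q[0]))%360, np.array(k[0])-o['tool_pos'][:2])"
```

```text
t 6.85 pos [ 0.5774 -0.0126  0.3145] rot [-180.     0.   -23.5] F [0.4 0.2 0.4] w 0.0835
knob [array([ 0.5784, -0.0129]), np.int64(1586), np.float64(0.0005), np.float64(0.0908), np.float64(-78.2947)]
281.13719134969307 [ 0.00097053 -0.00026995]
```

The knob is released and coasting, and the gripper centre is 1 mm from it. I'll continue following with model-based rows and re-measure about every second.

```bash
cat > plan.py <<'E'
from h import *
def th(t,w,tau): return (w+.025*tau)*tau*(1-np.exp(-t/tau))-.025*tau*t
def vel(t,w,tau): return (w+.025*tau)*np.exp(-t/tau)-.025*tau
def rows(C,th0,t0,w,tau,n,jaw=-1):
    t=env.get_obs()["time_s"];print("now",t)
    a=np.radians(th0)+th(t-t0+.1*np.arange(1,n+1),w,tau)
    X=AX+.09*np.c_[np.cos(a),np.sin(a)]-np.array(C)
    X=np.round(X*2000)/2000
    print([[float(x),float(y),0,0,jaw] for x,y in X]);print("end theta",np.degrees(a[-1])%360,"v",vel(t-t0+.1*n,w,tau),"Cend",X[-1]+C)
E
python3 -c "
from plan import *
rows([.576,-.0125],281.7,6.85,1.5,12,10)"
```

```text
now 6.9
[[0.0215, 0.0065, 0, 0, -1], [0.033, 0.013, 0, 0, -1], [0.0435, 0.021, 0, 0, -1], [0.0525, 0.03, 0, 0, -1], [0.06, 0.0405, 0, 0, -1], [0.066, 0.0515, 0, 0, -1], [0.0705, 0.0635, 0, 0, -1], [0.073, 0.0755, 0, 0, -1], [0.074, 0.088, 0, 0, -1], [0.0735, 0.1, 0, 0, -1]]
end theta 7.338418689948185 v 1.3491939689715795 Cend [0.6495 0.0875]
```

Emit:
carry_out([
  [0.0215,0.0065,0,0,-1],
  [0.033,0.013,0,0,-1],
  [0.0435,0.021,0,0,-1],
  [0.0525,0.03,0,0,-1],
  [0.06,0.0405,0,0,-1],
  [0.066,0.0515,0,0,-1],
  [0.0705,0.0635,0,0,-1],
  [0.073,0.0755,0,0,-1],
  [0.074,0.088,0,0,-1],
  [0.0735,0.1,0,0,-1],
])

```text
time_s: 7.9
tool_pos: [0.6495, 0.089, 0.3148]
tool_rot: [-180.0, 0.0, -23.5]
force: [0.9, -0.1, -0.2]
grip_width: 0.0869
```

```bash
python3 -c "
from plan import *
o,k=look('w4');q=np.array(o['tool_pos'][:2])-AX;print(np.degrees(np.arctan2(q[1],q[0]))%360, np.array(k[0])-o['tool_pos'][:2])
t1=o['time_s']
for tau in(8,12,20):
  from scipy.optimize import brentq
  dth=np.radians((k[4]-281.7)%360)
  w=brentq(lambda w:th(t1-6.85,w,tau)-dth,.3,3);print(tau,w,vel(t1-6.85,w,tau))
"
```

```text
t 7.9 pos [0.6495 0.089  0.3148] rot [-180.     0.   -23.5] F [ 0.9 -0.1 -0.2] w 0.0869
knob [array([0.6491, 0.0907]), np.int64(1595), np.float64(0.0005), np.float64(0.0903), np.float64(9.3814)]
8.284217450904691 [-0.0003822   0.00169164]
8 1.56860469074794 1.3510636562066374
12 1.5354653296153569 1.3816879732544882
20 1.5092882905834903 1.4065218767669692
```

```bash
python3 -c "
from plan import *
rows([.6495,.0875],9.4,7.9,1.38,12,15)"
```

```text
now 7.95
[[-0.0055, 0.021, 0, 0, -1], [-0.0105, 0.032, 0, 0, -1], [-0.017, 0.042, 0, 0, -1], [-0.025, 0.051, 0, 0, -1], [-0.0335, 0.059, 0, 0, -1], [-0.0435, 0.066, 0, 0, -1], [-0.0535, 0.071, 0, 0, -1], [-0.0645, 0.075, 0, 0, -1], [-0.0755, 0.0775, 0, 0, -1], [-0.0865, 0.0785, 0, 0, -1], [-0.0975, 0.078, 0, 0, -1], [-0.1085, 0.0765, 0, 0, -1], [-0.119, 0.0735, 0, 0, -1], [-0.129, 0.0695, 0, 0, -1], [-0.138, 0.064, 0, 0, -1]]
end theta 122.72176772756363 v 1.1764301699144801 Cend [0.5115 0.1515]
```

Emit:
carry_out([
  [-0.0055,0.021,0,0,-1],
  [-0.0105,0.032,0,0,-1],
  [-0.017,0.042,0,0,-1],
  [-0.025,0.051,0,0,-1],
  [-0.0335,0.059,0,0,-1],
  [-0.0435,0.066,0,0,-1],
  [-0.0535,0.071,0,0,-1],
  [-0.0645,0.075,0,0,-1],
  [-0.0755,0.0775,0,0,-1],
  [-0.0865,0.0785,0,0,-1],
  [-0.0975,0.078,0,0,-1],
  [-0.1085,0.0765,0,0,-1],
  [-0.119,0.0735,0,0,-1],
  [-0.129,0.0695,0,0,-1],
  [-0.138,0.064,0,0,-1],
])

```text
time_s: 9.45
tool_pos: [0.5107, 0.1513, 0.3148]
tool_rot: [180.0, -0.0, -23.5]
force: [-0.2, 0.6, 0.2]
grip_width: 0.0869
```

```bash
cat > fit.py <<'E'
from plan import *
import sys
pts=[(6.85,281.7),(7.9,369.4)]+eval(sys.argv[2])
o,k=look(sys.argv[1]);q=np.array(o['tool_pos'][:2])-AX;print("off", np.array(k[0])-o['tool_pos'][:2])
a=k[4]; last=pts[-1]
a+=360*np.ceil((last[1]-a)/360); pts.append((o['time_s'],a)); print(pts)
T=np.array(pts);f=lambda x:np.degrees(th(T[:,0]-6.85,x[0],x[1]))+x[2]-T[:,1]
s=least_squares(f,[1.5,12,281.7],x_scale=[1,10,100]);print(s.x,s.fun,"v now",vel(T[-1,0]-6.85,*s.x[:2]))
for n in(10,15,20):
  rows(eval(sys.argv[3]),s.x[2],6.85,s.x[0],s.x[1],n)
E
python3 fit.py w5 "[]" "[.5115,.1515]"
```

```text
t 9.45 pos [0.5107 0.1513 0.3148] rot [180.   -0.  -23.5] F [-0.2  0.6  0.2] w 0.0869
knob [array([0.5081, 0.1485]), np.int64(1578), np.float64(0.0004), np.float64(0.0892), np.float64(125.5754)]
off [-0.00262842 -0.00276636]
[(6.85, 281.7), (7.9, 369.4), (9.45, np.float64(485.57535187866995))]
[  1.52167832  15.28681347 281.7       ] [ 0.00000000e+00 -1.08570930e-11 -4.50199877e-11] v now 1.223909324373956
now 9.5
[[-0.0165, -0.013, 0, 0, -1], [-0.0235, -0.021, 0, 0, -1], [-0.029, -0.03, 0, 0, -1], [-0.034, -0.0395, 0, 0, -1], [-0.0375, -0.0495, 0, 0, -1], [-0.04, -0.0595, 0, 0, -1], [-0.0415, -0.07, 0, 0, -1], [-0.0415, -0.0805, 0, 0, -1], [-0.0405, -0.0905, 0, 0, -1], [-0.038, -0.1005, 0, 0, -1]]
end theta 195.96277742791722 v 1.1172964462596109 Cend [0.4735 0.051 ]
now 9.5
[[-0.0165, -0.013, 0, 0, -1], [-0.0235, -0.021, 0, 0, -1], [-0.029, -0.03, 0, 0, -1], [-0.034, -0.0395, 0, 0, -1], [-0.0375, -0.0495, 0, 0, -1], [-0.04, -0.0595, 0, 0, -1], [-0.0415, -0.07, 0, 0, -1], [-0.0415, -0.0805, 0, 0, -1], [-0.0405, -0.0905, 0, 0, -1], [-0.038, -0.1005, 0, 0, -1], [-0.0345, -0.1095, 0, 0
[... 154 characters left out ...]
 v 1.0690453916892382 Cend [0.499 0.01 ]
now 9.5
[[-0.0165, -0.013, 0, 0, -1], [-0.0235, -0.021, 0, 0, -1], [-0.029, -0.03, 0, 0, -1], [-0.034, -0.0395, 0, 0, -1], [-0.0375, -0.0495, 0, 0, -1], [-0.04, -0.0595, 0, 0, -1], [-0.0415, -0.07, 0, 0, -1], [-0.0415, -0.0805, 0, 0, -1], [-0.0405, -0.0905, 0, 0, -1], [-0.038, -0.1005, 0, 0, -1], [-0.0345, -0.1095, 0, 0, -1], [-0.0305, -0.1185, 0, 0, -1], [-0.0255, -0.127, 0, 0, -1], [-0.0195, -0.1345, 0, 0, -1], [-0.0125, -0.1415, 0, 0, -1], [-0.005, -0.1475, 0, 0, -1], [0.0025, -0.153, 0, 0, -1], [0.011, -0.1575, 0, 0, -1], [0.0195, -0.161, 0, 0, -1], [0.0285, -0.1635, 0, 0, -1]]
end theta 257.22939277557884 v 1.0223469985672156 Cend [ 0.54  -0.012]
```

Emit:
carry_out([
  [-0.0165,-0.013,0,0,-1],
  [-0.0235,-0.021,0,0,-1],
  [-0.029,-0.03,0,0,-1],
  [-0.034,-0.0395,0,0,-1],
  [-0.0375,-0.0495,0,0,-1],
  [-0.04,-0.0595,0,0,-1],
  [-0.0415,-0.07,0,0,-1],
  [-0.0415,-0.0805,0,0,-1],
  [-0.0405,-0.0905,0,0,-1],
  [-0.038,-0.1005,0,0,-1],
  [-0.0345,-0.1095,0,0,-1],
  [-0.0305,-0.1185,0,0,-1],
  [-0.0255,-0.127,0,0,-1],
  [-0.0195,-0.1345,0,0,-1],
  [-0.0125,-0.1415,0,0,-1],
  [-0.005,-0.1475,0,0,-1],
  [0.0025,-0.153,0,0,-1],
  [0.011,-0.1575,0,0,-1],
  [0.0195,-0.161,0,0,-1],
  [0.0285,-0.1635,0,0,-1],
])

```text
time_s: 11.5
tool_pos: [0.5409, -0.012, 0.3147]
tool_rot: [-180.0, 0.0, -23.5]
force: [-0.6, 0.6, 0.1]
grip_width: 0.0863
```

```bash
python3 fit.py w6 "[(9.45,485.6)]" "[.54,-.012]"
```

```text
t 11.5 pos [ 0.5409 -0.012   0.3147] rot [-180.     0.   -23.5] F [-0.6  0.6  0.1] w 0.0863
knob [array([ 0.5363, -0.0114]), np.int64(1609), np.float64(0.0004), np.float64(0.0906), np.float64(-105.1656)]
off [-0.00456832  0.00063245]
[(6.85, 281.7), (7.9, 369.4), (9.45, 485.6), (11.5, np.float64(614.8344418686684))]
[  1.53388083  13.86742241 281.57806659] [-0.12193341  0.28013745 -0.21630174  0.0580977 ] v now 0.9981271272180265
now 11.55
[[0.0095, -0.0015, 0, 0, -1], [0.0185, -0.002, 0, 0, -1], [0.027, -0.0015, 0, 0, -1], [0.0355, -0.0005, 0, 0, -1], [0.044, 0.0015, 0, 0, -1], [0.052, 0.004, 0, 0, -1], [0.06, 0.0075, 0, 0, -1], [0.067, 0.0115, 0, 0, -1], [0.074, 0.016, 0, 0, -1], [0.08, 0.021, 0, 0, -1]]
end theta 311.9533673411996 v 0.9000613788075211 Cend [0.62  0.009]
now 11.55
[[0.0095, -0.0015, 0, 0, -1], [0.0185, -0.002, 0, 0, -1], [0.027, -0.0015, 0, 0, -1], [0.0355, -0.0005, 0, 0, -1], [0.044, 0.0015, 0, 0, -1], [0.052, 0.004, 0, 0, -1], [0.06, 0.0075, 0, 0, -1], [0.067, 0.0115, 0, 0, -1], [0.074, 0.016, 0, 0, -1], [0.08, 0.021, 0, 0, -1], [0.086, 0.0265, 0, 0, -1], [0.091, 0.033, 0, 0, -1], [0.0955, 0.039, 0, 0, -1], [0.0995, 0.046, 0, 0, -1], [0.103, 0.053, 0, 0, -1]]
end theta 337.10200070747214 v 0.8559097537426323 Cend [0.643 0.041]
now 11.55
[[0.0095, -0.0015, 0, 0, -1], [0.0185, -0.002, 0, 0, -1], [0.027, -0.0015, 0, 0, -1], [0.0355, -0.0005, 0, 0, -1], [0.044, 0.0015, 0, 0, -1], [0.052, 0.004, 0, 0, -1], [0.06, 0.0075, 0, 0, -1], [0.067, 0.0115, 0, 0, -1], [0.074, 0.016, 0, 0, -1], [0.08, 0.021, 0, 0, -1], [0.086, 0.0265, 0, 0, -1], [0.091, 0.033, 0, 0, -1], [0.0955, 0.039, 0, 0, -1], [0.0995, 0.046, 0, 0, -1], [0.103, 0.053, 0, 0, -1], [0.1055, 0.06, 0, 0, -1], [0.1075, 0.0675, 0, 0, -1], [0.109, 0.075, 0, 0, -1], [0.11, 0.082, 0, 0, -1], [0.11, 0.0895, 0, 0, -1]]
end theta 1.0083141439339443 v 0.8133216905642413 Cend [0.65   0.0775]
```

Emit:
carry_out([
  [0.0095,-0.0015,0,0,-1],
  [0.0185,-0.002,0,0,-1],
  [0.027,-0.0015,0,0,-1],
  [0.0355,-0.0005,0,0,-1],
  [0.044,0.0015,0,0,-1],
  [0.052,0.004,0,0,-1],
  [0.06,0.0075,0,0,-1],
  [0.067,0.0115,0,0,-1],
  [0.074,0.016,0,0,-1],
  [0.08,0.021,0,0,-1],
  [0.086,0.0265,0,0,-1],
  [0.091,0.033,0,0,-1],
  [0.0955,0.039,0,0,-1],
  [0.0995,0.046,0,0,-1],
  [0.103,0.053,0,0,-1],
  [0.1055,0.06,0,0,-1],
  [0.1075,0.0675,0,0,-1],
  [0.109,0.075,0,0,-1],
  [0.11,0.082,0,0,-1],
  [0.11,0.0895,0,0,-1],
])

```text
time_s: 13.55
tool_pos: [0.6501, 0.0783, 0.3148]
tool_rot: [180.0, -0.0, -23.5]
force: [0.2, -0.1, -0.6]
grip_width: 0.0871
```

```bash
python3 fit.py w7 "[(9.45,485.6),(11.5,614.8)]" "[.65,.0775]"
```

```text
t 13.55 pos [0.6501 0.0783 0.3148] rot [180.   -0.  -23.5] F [ 0.2 -0.1 -0.6] w 0.0871
knob [array([0.6505, 0.0743]), np.int64(1577), np.float64(0.0004), np.float64(0.0905), np.float64(-1.054)]
off [ 0.00030872 -0.00396586]
[(6.85, 281.7), (7.9, 369.4), (9.45, 485.6), (11.5, 614.8), (13.55, np.float64(718.9459822838141))]
[  1.54329408  13.26205323 281.39398207] [-0.30601793  0.48992679  0.02422828 -0.40593194  0.19779481] v now 0.7997011411144695
now 13.6
[[-0.0005, 0.008, 0, 0, -1], [-0.0015, 0.015, 0, 0, -1], [-0.003, 0.0215, 0, 0, -1], [-0.005, 0.028, 0, 0, -1], [-0.0075, 0.0345, 0, 0, -1], [-0.0105, 0.0405, 0, 0, -1], [-0.014, 0.0465, 0, 0, -1], [-0.0175, 0.052, 0, 0, -1], [-0.0215, 0.057, 0, 0, -1], [-0.026, 0.0615, 0, 0, -1]]
end theta 44.62982921806599 v 0.7135900201134836 Cend [0.624 0.139]
now 13.6
[[-0.0005, 0.008, 0, 0, -1], [-0.0015, 0.015, 0, 0, -1], [-0.003, 0.0215, 0, 0, -1], [-0.005, 0.028, 0, 0, -1], [-0.0075, 0.0345, 0, 0, -1], [-0.0105, 0.0405, 0, 0, -1], [-0.014, 0.0465, 0, 0, -1], [-0.0175, 0.052, 0, 0, -1], [-0.0215, 0.057, 0, 0, -1], [-0.026, 0.0615, 0, 0, -1], [-0.0305, 0.066, 0, 0, -1], [-0.0355, 0.07, 0, 0, -1], [-0.0405, 0.0735, 0, 0, -1], [-0.046, 0.077, 0, 0, -1], [-0.0515, 0.0795, 0, 0, -1]]
end theta 64.51529130041058 v 0.6749201065643947 Cend [0.5985 0.157 ]
now 13.6
[[-0.0005, 0.008, 0, 0, -1], [-0.0015, 0.015, 0, 0, -1], [-0.003, 0.0215, 0, 0, -1], [-0.005, 0.028, 0, 0, -1], [-0.0075, 0.0345, 0, 0, -1], [-0.0105, 0.0405, 0, 0, -1], [-0.014, 0.0465, 0, 0, -1], [-0.0175, 0.052, 0, 0, -1], [-0.0215, 0.057, 0, 0, -1], [-0.026, 0.0615, 0, 0, -1], [-0.0305, 0.066, 0, 0, -1], [-0.0355, 0.07, 0, 0, -1], [-0.0405, 0.0735, 0, 0, -1], [-0.046, 0.077, 0, 0, -1], [-0.0515, 0.0795, 0, 0, -1], [-0.057, 0.082, 0, 0, -1], [-0.0625, 0.084, 0, 0, -1], [-0.068, 0.086, 0, 0, -1], [-0.074, 0.087, 0, 0, -1], [-0.0795, 0.088, 0, 0, -1]]
end theta 83.31356508112003 v 0.637680968108565 Cend [0.5705 0.1655]
```

Emit:
carry_out([
  [-0.0005,0.008,0,0,-1],
  [-0.0015,0.015,0,0,-1],
  [-0.003,0.0215,0,0,-1],
  [-0.005,0.028,0,0,-1],
  [-0.0075,0.0345,0,0,-1],
  [-0.0105,0.0405,0,0,1],
  [-0.014,0.0465,0,0,1],
  [-0.0175,0.052,0,0,1],
  [-0.0215,0.057,0,0,1],
  [-0.026,0.0615,0,0,1],
  [-0.0305,0.066,0,0,1],
  [-0.0355,0.07,0,0,1],
  [-0.0405,0.0735,0,0,1],
  [-0.046,0.077,0,0,1],
  [-0.0515,0.0795,0,0,1],
  [-0.057,0.082,0,0,1],
  [-0.0625,0.084,0,0,1],
  [-0.068,0.086,0,0,1],
  [-0.074,0.087,0,0,1],
  [-0.0795,0.088,0,0,1],
], grip_force=15)

```text
time_s: 15.6
tool_pos: [0.5701, 0.1655, 0.3148]
tool_rot: [180.0, -0.0, -23.5]
force: [-0.4, -1.9, 0.8]
grip_width: 0.0291
```

Run:
```python
from h import *
o=env.get_obs();q=np.array(o["tool_pos"][:2])-AX
print(np.round(o["tool_pos"],4),np.round(o["force"],1),o["grip_width"],np.hypot(*q),np.degrees(np.arctan2(q[1],q[0])))
C=np.array([.5705,.1655]);w=.63;a0=83.3;D=np.radians(156.5-a0);T=2*D/w
t=np.minimum(.1*np.arange(1,46),T)
a=np.radians(a0)+w*(t/2+T/(2*np.pi)*np.sin(np.pi*t/T))
X=np.round((AX+.09*np.c_[np.cos(a),np.sin(a)]-C)*2000)/2000
print(T);R=[[float(x),float(y),0,0,1] for x,y in X];print(R[:20])
print([[float(x),float(y),0,0,1] for x,y in np.round(np.array(X[20:])-X[19],4)], X[-1]+C)
```

```text
[0.5701 0.1655 0.3148] [-0.4 -1.9  0.8] 0.029102926835676047 0.09004913120629002 83.55979237145237
4.055812737967775
[[-0.0055, 0.0005, 0, 0, 1], [-0.0115, 0.0005, 0, 0, 1], [-0.017, 0.0005, 0, 0, 1], [-0.0225, -0.0005, 0, 0, 1], [-0.028, -0.001, 0, 0, 1], [-0.033, -0.0025, 0, 0, 1], [-0.038, -0.004, 0, 0, 1], [-0.043, -0.0055, 0, 0, 1], [-0.048, -0.0075, 0, 0, 1], [-0.0525, -0.01, 0, 0, 1], [-0.0565, -0.012, 0, 0, 1], [-0.0605, -0.0145, 0, 0, 1], [-0.064, -0.017, 0, 0, 1], [-0.0675, -0.0195, 0, 0, 1], [-0.0705, -0.0225, 0, 0, 1], [-0.0735, -0.025, 0, 0, 1], [-0.076, -0.0275, 0, 0, 1], [-0.078, -0.03, 0, 0, 1], [-0.08, -0.0325, 0, 0, 1], [-0.082, -0.035, 0, 0, 1]]
[[-0.0015, -0.002, 0, 0, 1], [-0.003, -0.0045, 0, 0, 1], [-0.0045, -0.0065, 0, 0, 1], [-0.0055, -0.008, 0, 0, 1], [-0.0065, -0.0095, 0, 0, 1], [-0.0075, -0.011, 0, 0, 1], [-0.008, -0.0125, 0, 0, 1], [-0.009, -0.014, 0, 0, 1], [-0.0095, -0.015, 0, 0, 1], [-0.0095, -0.0155, 0, 0, 1], [-0.01, -0.0165, 0, 0, 1], [-0.0105, -0.017, 0, 0, 1], [-0.0105, -0.0175, 0, 0, 1], [-0.0105, -0.018, 0, 0, 1], [-0.011, -0.018, 0, 0, 1], [-0.011, -0.0185, 0, 0, 1], [-0.011, -0.0185, 0, 0, 1], [-0.011, -0.0185, 0, 0, 1], [-0.011, -0.0185, 0, 0, 1], [-0.011, -0.0185, 0, 0, 1], [-0.011, -0.0185, 0, 0, 1], [-0.011, -0.0185, 0, 0, 1], [-0.011, -0.0185, 0, 0, 1], [-0.011, -0.0185, 0, 0, 1], [-0.011, -0.0185, 0, 0, 1]] [0.4775 0.112 ]
```

Caught: the jaws are closed at 29 mm on the knob. Next I'll slow it down into the park position.

Emit:
carry_out([
  [-0.0055,0.0005,0,0,1],
  [-0.0115,0.0005,0,0,1],
  [-0.017,0.0005,0,0,1],
  [-0.0225,-0.0005,0,0,1],
  [-0.028,-0.001,0,0,1],
  [-0.033,-0.0025,0,0,1],
  [-0.038,-0.004,0,0,1],
  [-0.043,-0.0055,0,0,1],
  [-0.048,-0.0075,0,0,1],
  [-0.0525,-0.01,0,0,1],
  [-0.0565,-0.012,0,0,1],
  [-0.0605,-0.0145,0,0,1],
  [-0.064,-0.017,0,0,1],
  [-0.0675,-0.0195,0,0,1],
  [-0.0705,-0.0225,0,0,1],
  [-0.0735,-0.025,0,0,1],
  [-0.076,-0.0275,0,0,1],
  [-0.078,-0.03,0,0,1],
  [-0.08,-0.0325,0,0,1],
  [-0.082,-0.035,0,0,1],
])

```text
time_s: 17.6
tool_pos: [0.4888, 0.1306, 0.3148]
tool_rot: [-179.9, -0.1, -23.5]
force: [4.4, -4.2, -2.6]
grip_width: 0.0298
```

Emit:
carry_out([
  [-0.0015,-0.002,0,0,1],
  [-0.003,-0.0045,0,0,1],
  [-0.0045,-0.0065,0,0,1],
  [-0.0055,-0.008,0,0,1],
  [-0.0065,-0.0095,0,0,1],
  [-0.0075,-0.011,0,0,1],
  [-0.008,-0.0125,0,0,1],
  [-0.009,-0.014,0,0,1],
  [-0.0095,-0.015,0,0,1],
  [-0.0095,-0.0155,0,0,1],
  [-0.01,-0.0165,0,0,1],
  [-0.0105,-0.017,0,0,1],
  [-0.0105,-0.0175,0,0,1],
  [-0.0105,-0.018,0,0,1],
  [-0.011,-0.018,0,0,1],
  [-0.011,-0.0185,0,0,1],
  [-0.011,-0.0185,0,0,1],
  [-0.011,-0.0185,0,0,1],
  [-0.011,-0.0185,0,0,1],
  [-0.011,-0.0185,0,0,1],
])

```text
time_s: 19.6
tool_pos: [0.478, 0.1125, 0.3148]
tool_rot: [-179.9, -0.1, -23.5]
force: [6.1, -2.3, -4.0]
grip_width: 0.0295
```

Emit:
carry_out([
  [0,0,0,0,1],
  [0,0,0,0,1],
  [0,0,0,0,1],
  [0,0,0,0,1],
  [0,0,0,0,1],
  [0,0,0,0,1],
], grip_force=5)

```text
time_s: 20.2
tool_pos: [0.478, 0.1126, 0.3148]
tool_rot: [-179.9, -0.1, -23.5]
force: [6.0, -2.2, -3.2]
grip_width: 0.0294
```

```bash
python3 -c "
from h import *
look('w8')"
```

```text
t 20.2 pos [0.478  0.1126 0.3148] rot [-1.799e+02 -1.000e-01 -2.350e+01] F [ 6.  -2.2 -3.2] w 0.0294
knob [array([0.4786, 0.1131]), np.int64(2736), np.float64(0.0045), np.float64(0.0894), np.float64(155.5131)]
```

View pics/w8.png

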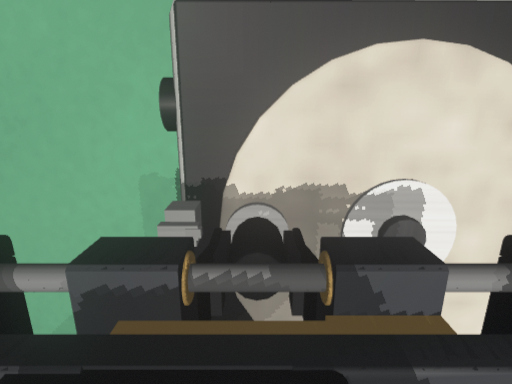

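The knob sits by the pointer at bearing about 156°. There is a 6 N radial strain, so I'll ease about 1 mm toward the axle and then open slowly.

Emit:
carry_out([
  [0.0005,0,0,0,1],
  [0.001,-0.0005,0,0,1],
  [0.001,-0.0005,0,0,1],
  [0.001,-0.0005,0,0,1],
  [0.001,-0.0005,0,0,1],
])

```text
time_s: 20.75
tool_pos: [0.4784, 0.1121, 0.3148]
tool_rot: [-180.0, 0.0, -23.5]
force: [1.3, -0.5, -1.5]
grip_width: 0.0296
```

Emit:
carry_out([
  [0,0,0,0,0.34],
  [0,0,0,0,0.3],
  [0,0,0,0,0.26],
  [0,0,0,0,0.22],
  [0,0,0,0,0.16],
  [0,0,0,0,0.08],
  [0,0,0,0,0],
  [0,0,0,0,0],
])

```text
time_s: 21.55
tool_pos: [0.4786, 0.1117, 0.3148]
tool_rot: [180.0, -0.0, -23.5]
force: [0.3, -0.5, -0.0]
grip_width: 0.0424
```

```bash
python3 -c "
from h import *
look('w9')"
```

```text
t 21.55 pos [0.4786 0.1117 0.3148] rot [180.   -0.  -23.5] F [ 0.3 -0.5 -0. ] w 0.0424
knob [array([0.4779, 0.1112]), np.int64(1619), np.float64(0.0004), np.float64(0.0893), np.float64(156.7844)]
```

Let go at 156.8° (target 156.5°). I'll open the rest and watch for creep.

Emit:
carry_out([
  [0,0,0,0,-0.2],
  [0,0,0,0,-0.4],
  [0,0,0,0,-0.6],
  [0,0,0,0,-0.8],
  [0,0,0,0,-1],
  [0,0,0,0,-1],
  [0,0,0,0,-1],
  [0,0,0,0,-1],
])

```text
time_s: 22.4
tool_pos: [0.4786, 0.1117, 0.3148]
tool_rot: [180.0, -0.0, -23.5]
force: [-0.6, -0.1, -0.2]
grip_width: 0.0864
```

```bash
python3 -c "
from h import *
look('w10')"
```

```text
t 22.4 pos [0.4786 0.1117 0.3148] rot [180.   -0.  -23.5] F [-0.6 -0.1 -0.2] w 0.0864
knob [array([0.4779, 0.1112]), np.int64(1610), np.float64(0.0004), np.float64(0.0893), np.float64(156.7655)]
```

Emit:
carry_out([
  [0,0,0.01,0,-1],
  [0,0,0.03,0,-1],
  [0,0,0.055,0,-1],
  [0,0,0.08,0,-1],
  [0,0,0.1,0,-1],
  [0,0,0.11,0,-1],
  [0,0,0.11,0,-1],
  [0,0,0.11,0,-1],
])

```text
time_s: 23.25
tool_pos: [0.4784, 0.1116, 0.4242]
tool_rot: [180.0, 0.0, -23.5]
force: [0.9, -1.0, 0.2]
grip_width: 0.0872
```

```bash
python3 -c "
from h import *
look('w11')"
```

```text
t 23.25 pos [0.4784 0.1116 0.4242] rot [180.    0.  -23.5] F [ 0.9 -1.   0.2] w 0.0872
knob [array([0.4779, 0.1111]), np.int64(407), np.float64(0.0005), np.float64(0.0893), np.float64(156.8293)]
```

Emit:
carry_out([
  [0,0,0,0,-1],
  [0,0,0,0,-1],
  [0,0,0,0,-1],
  [0,0,0,0,-1],
  [0,0,0,0,-1],
  [0,0,0,0,-1],
  [0,0,0,0,-1],
  [0,0,0,0,-1],
])

```text
time_s: 24.1
tool_pos: [0.4786, 0.1117, 0.4248]
tool_rot: [180.0, -0.0, -23.5]
force: [-0.1, 0.1, 0.1]
grip_width: 0.0873
```

```bash
python3 -c "
from h import *
look('w12')
for n in('side','top'):
  p,d=env.read_camera(n);cv2.imwrite('pics/%s2.png'%n,p[:,:,::-1])"
```

```text
t 24.1 pos [0.4786 0.1117 0.4248] rot [180.   -0.  -23.5] F [-0.1  0.1  0.1] w 0.0873
knob [array([0.4778, 0.1112]), np.int64(407), np.float64(0.0005), np.float64(0.0894), np.float64(156.8169)]
```

View pics/w12.png

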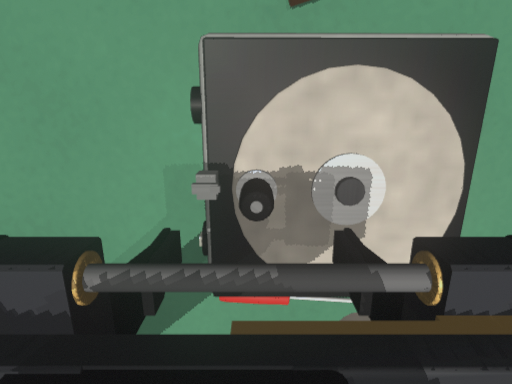

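View pics/side2.png

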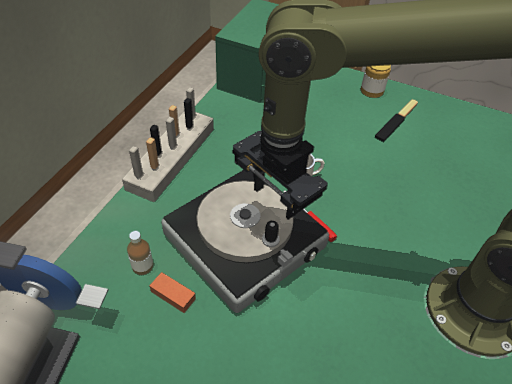

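The knob's base at about (257,185) is in line between the pointer (205,185) and the hub (349,190). It has held 156.8° for 2.5 s, and the bottle (140,255) and block (172,292) are unmoved in the side view. Handing in.

```bash
python3 -c "
from cell import env
print(env.sign_off())"
```

```text
the job is handed in; nothing more can be done
None
```

The coasting check is done and the job is handed in after about 24 s of the 70 s allowed. The sign-off gave no verdict.

- **Spin and release:** I gripped the knob and ramped the stone to about 1.6 rad/s (15 turns a minute), counter-clockwise from above, then opened the fingers on the move.
- **Following:** The open gripper stayed around the coasting knob for about 7 s, never more than 5 mm off its centre at any check. The speed fell to about 0.8 rad/s (7.6 turns a minute), with a fitted time constant of about 13 s.
- **Catch and park:** I caught the knob on the move, slowed it into line with the pointer and eased off a 6 N radial strain. I then opened slowly and raised the gripper clear.
- **Last checks:** The knob's bearing was 156.8° against 156.5° for the pointer, within about 1 mm of park. It did not creep measurably over 2.5 s, and the force on the tool was about zero. The bottle and block look unmoved in the side view. The mug and screwdriver were partly hidden by the arm, but the gripper never came down near them.

One reading disagreed: with the fingers closed, the wrist depth fit put the knob at 155.5° with a poor residual (4.5 mm). The clean readings after release replaced it.

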